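# Hang the blue sample cylinder on the sprung balance hook

### The arm

A 6-joint arm with a two-finger parallel gripper is mounted at the origin on a cart in front of the work surface, level with it; the furniture and walls round the work are solid. World frame = base frame: x ahead of the robot, y to its left, z up, the work surface at z = 0. Lengths are in m, angles in rad, forces in N, time in s.
With the tool pointing down it reaches from about 0.375 to 0.9 m from the base axis. Payload 3.1 kg.
Tool frame: the origin (TCP) lies on the centre line of the jaws, within the pads' length; the fingertips stand robot.tip_reach ahead of it and the grasp point (between the pads) lies 8 mm behind it (robot.tip_reach is the distance from the TCP to the fingertips, in m); z points along the fingers, y is the line along which they close (so a half turn about z gives the same grasp; the last joint's range is limited). The gripper opens to 87 mm and grips with 3 to 60 N. Pads are 19 mm wide; open, the fingers measure 117 mm over their backs; the gripper's body (75 mm by 190 mm) begins 51 mm behind the grasp point.
Start: joints at [1.016, 0.527, 1.433, -0, 1.181, -0.178], TCP at [0.229, 0.581, 0.234] pointing down, gripper open.
Joint ranges: [-3.08, 3.08], [-0.75, 2.2], [0.22, 2.44], [-1.43, 4.57], [0, 2.65], [-2.85, 2.85]. Speed limits (rad/s): [2.79, 2.79, 3.14, 3.14, 3.14, 3.14].

### API

Orientations are given as a unit quaternion [x, y, z, w].
In Python, from rig import robot gives the robot as it stands.
- The arm moves only by the tool jog_arm, never from a script. Its argument "motion" is one flat list of numbers, 7 for each row, row after row: the shift along the tool's x, y, z scaled (see below), then the turn, a rotation vector about the tool's x, y, z scaled (see below), then the gripper's target within -1 to 1 (shut at 1, half-way at 0, fully open at -1). In form: [x, y, z, rx, ry, rz, hand, x, y, z, rx, ry, rz, hand, ...]. A call has 1 to 12 rows; each row shifts and turns the commanded pose from where the row before left it, along the tool's axes as they then stand; what a row does not reach is not made up. The controller multiplies each number of a shift by 4 cm and each number of a turn by 4 degrees. A row lasts 1/8 s, in which the tool goes at most 62.5 mm and 10.7 degrees, less where a joint would pass 70% of its speed; a pose out of reach is approached as far as the arm can. A call with a number of a shift or a turn outside -1 to 1 is refused whole. A call with a gripper value outside its range is refused whole. The fingers move at their own pace and stop on an object; "grip_force" is the grip in N (left out, the last holds). Time passes only in rows, so rows that do not move let the fingers close. It gives the time, the measured TCP pose, the force, the opening and the grip force at its end, in the units of the state.
- robot.get_obs(): the state, without advancing time (a new reading comes with each control period).
- robot.camera(name): name is "scene" or "top" or "wrist"; returns the picture (420x560x3 uint8, blue, green, red); there is no depth.
- robot.calibration(name): a dict with "fx", "fy", "cx", "cy" (pixels), "R" (3x3) and "t" (3): a world point X has camera coordinates R X + t; the wrist camera has in their place "T_tool_cam" (4x4, takes a point from camera to tool coordinates, whose origin is the TCP and whose axes are the flange's). Camera axes: x right, y down, z forward; pixel columns grow to the right and rows downward; lengths in m; the calibration is good to about 2 mm. A picture is of the moment at which its call begins: read the wrist's pose just before it. calibration takes no time and is no camera call.
- robot.hand_in(): hands the job in; it is judged then, once.
The state is a dict: "time": time; "q": joint angles; "joint_velocities": joint speeds; "joint_torque": joint torques, N m; "position": TCP position; "tool_rot": TCP orientation; "ft_force": force on the tool from outside, world axes, zero at the start; "moment": the same for the moment, N m; "grip_width": finger opening in m; "grip_force": force on a finger pad.
Only numpy, scipy, OpenCV 4.12 (cv2) and the standard library are available. Lean on these libraries where they do the work, as an engineer would, in place of code of your own. Each camera call takes 0.05 s, during which the arm holds its last target. There are 200 camera calls.

### The job

Weigh the blue sample cylinder: pick it up by the black grip on its carrying handle and hang the handle's cross bar in the hook of the spring balance. Lower it so that the sprung hook takes the weight gently without running down to its bottom stop, then let go and wait until it hangs level, clear and still. Leave the red cylinder where it stands.

Things in the scene. Friction and masses are not known exactly. Their poses are not given: they have to be found in the camera images.
- blue_cylinder: Blue cylinder (60 mm thick, 200 long along own y, 0.4-0.7 kg) lying on feet under a steel handle. Origin: middle of the handle's 10 mm round cross bar (along y), 143 mm above the bench; z up. Posts at y = -42, +42 mm; open window under the bar, 72 mm high. Black grip block 20 x 20 mm on the bar, z = 5 to 60 mm; gripped with its pads' centre at z = 35 mm, fingertips clear the bar.
- red_cylinder: Same kind of cylinder with the same handle, but red and 62 mm thick; origin likewise at the middle of its cross bar. To be left alone.
- hook_seat (a point): Where the bar's middle rests in the yellow hook; sinks with it. z up, +x from hook tip to column. Two 8 mm wires at y = -14, +14 mm form a V: lowest 15 mm below the point, tip at x = -35 mm rising to 17 mm above it, rear arm 10 mm above. Pass the window over the tip along +x, bar some 36 mm above the point, then lower. Carriage front at x = 80 mm; column front x = 104 mm, top 275 mm above bench.
- hook (a joint): How far the hook has sunk, m: 0 unloaded (upper stop, seat 235 mm above the bench), 0.070 at the bottom stop. Spring 180 N/m, preloaded by some 1 N, damped: with the cylinder hung on it comes to rest 17 to 33 mm down after 1 to 2 s of bobbing. The grey base plate below is 12 mm thick.
There are look-alikes about, which are no part of the job. Leave any purple look-alike of the blue_cylinder alone.

How it is judged:
By the outcome, as a careful person would: the job done as asked, in the order asked, and still so for the second after the job is handed in, with the robot touching nothing.
It also fails if it takes over 53 s, if anything falls off the work surface, if the arm or the gripper's body presses on something with over 40 N, if the wrist force passes 120 N, or if a joint passes its speed limit or range.

## Working session

There is one attempt and no reset: what is moved stays moved. The work goes in short steps, Python scripts to look and compute and a tool call to move; the robot and the scene stay as the last step left them, time stands still between calls to the robot, and variables do not carry over. Pictures are saved under pics/ and viewed, at most 10 in all, crops included, and the job is handed in when it is done.

Besides the shell and the picture viewer there is one more tool, called after "Call:" in YAML: its name, and indented under it one key for each argument. jog_arm: Moves the arm, as the interface text tells. Shifts and turns lie within -1 to 1; 1 stands for 4 cm of shift or 4 degrees of turn. Its arguments: {"type":"object","properties":{"motion":{"type":"array","items":{"type":"number"}},"grip_force":{"type":"number"}},"required":["motion"]}

```bash
mkdir -p pics; ls; python3 - <<'E'
from rig import robot
import cv2,numpy as np
o=robot.get_obs()
for k in ("time","position","tool_rot","ft_force","grip_width"):print(k,o[k])
print(robot.tip_reach)
for n in ("scene","top"):
    cv2.imwrite(f"pics/{n}0.png",robot.camera(n)); c=robot.calibration(n); print(n,c)
print(robot.calibration("wrist"))
E
```

```text
pics
time 0.0
position [0.22900226 0.58080558 0.23258891]
tool_rot [ 1.86799293e-01  9.82397544e-01 -9.76311272e-04 -3.68770846e-04]
ft_force [ 1.09956965  0.14488554 -0.02469478]
grip_width 0.08747112956391373
0.011
scene {'fx': 414.6998035932581, 'fy': 414.6998035932581, 'cx': 269.6969639414276, 'cy': 210.835790178538, 'R': array([[ 0.41051359, -0.91172403, -0.01542342],
       [-0.55868793, -0.23811555, -0.79446132],
       [ 0.72065692,  0.33475404, -0.60711888]]), 't': array([-0.19114183,  0.46739911,  0.77906704])}
top {'fx': 380.93003888666095, 'fy': 380.93003888666095, 'cx': 279.6092123089689, 'cy': 205.3594333775071, 'R': array([[-0.02723223, -0.99909286, -0.03273921],
       [-0.98894341,  0.03170266, -0.14486505],
       [ 0.14577155,  0.02843223, -0.98890963]]), 't': array([0.05548074, 0.54859492, 1.11734434])}
{'fx': 337.7322630058681, 'fy': 337.7322630058681, 'cx': 282.19298859635705, 'cy': 210.6561037397625, 'T_tool_cam': array([[ 2.74110370e-04, -9.68704525e-01, -2.48216576e-01,
         6.87562648e-02],
       [ 9.99999929e-01,  3.29300896e-04, -1.80829653e-04,
        -2.66352153e-03],
       [ 2.56908444e-04, -2.48216509e-01,  9.68704547e-01,
        -1.50604492e-01],
       [ 0.00000000e+00,  0.00000000e+00,  0.00000000e+00,
         1.00000000e+00]])}
```

View pics/scene0.png

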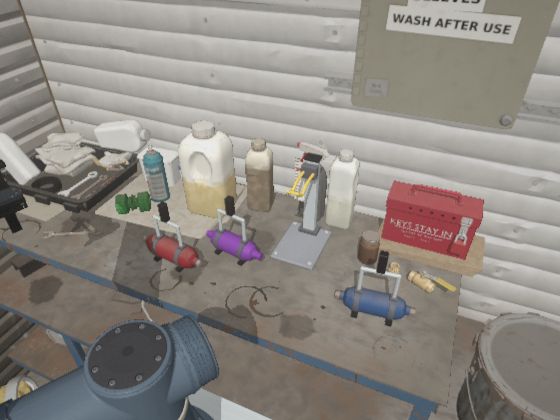

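View pics/top0.png

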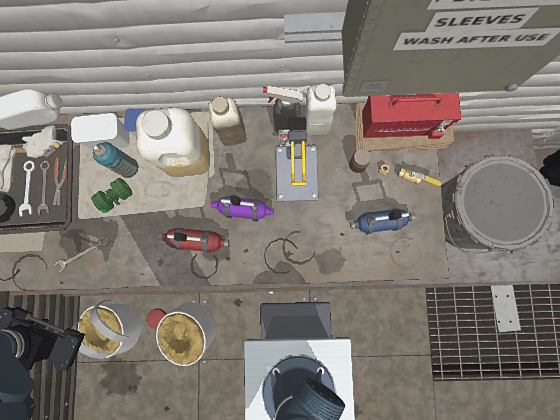

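Scene: the blue cylinder is at about (375,300) in scene and (385,222) in top. The yellow hook is at (300,183) and (298,165). Red and purple stand to the left. I'll zoom in on both objects.

```bash
python3 - <<'E'
import cv2,numpy as np
s=cv2.imread("pics/scene0.png");t=cv2.imread("pics/top0.png")
f=lambda im,x,y:cv2.resize(im[y:y+75,x:x+100],(400,300),interpolation=cv2.INTER_CUBIC)
cv2.imwrite("pics/m1.png",np.vstack([np.hstack([f(s,325,250),f(s,260,140)]),np.hstack([f(t,335,170),f(t,250,120)])]))
E
```

```text
(no output)
```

View pics/m1.png

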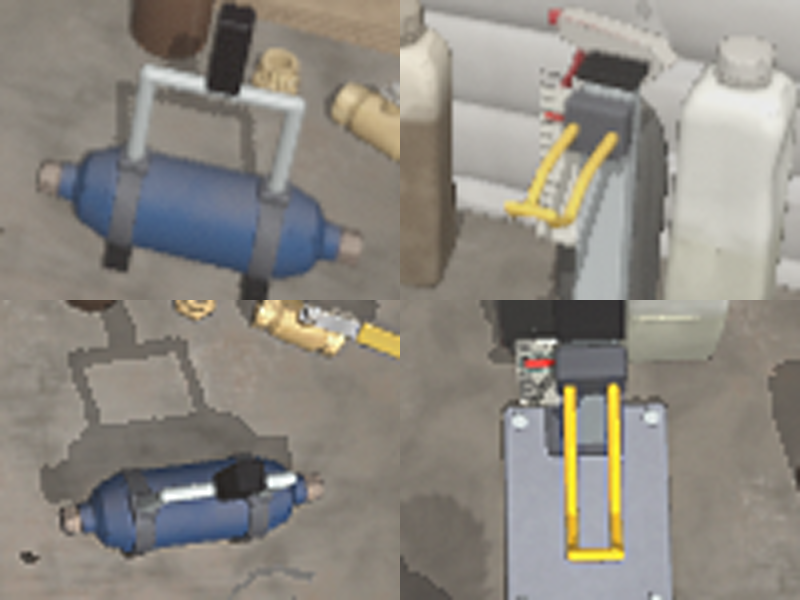

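The zoom shows the blue bar's ends at scene (362,268) and (400,276), and top (376,219) and (408,215). The hook tip's cross piece is centred at scene (295,193) and top (299,184), and its wires' rear ends at top (298,142).

```bash
cat > h.py <<'E'
from rig import robot
import numpy as np, cv2
from scipy.spatial.transform import Rotation as Rn
def cam(n):
    c=robot.calibration(n)
    if n=="wrist":
        o=robot.get_obs();T=np.eye(4);T[:3,:3]=Rn.from_quat(o["tool_rot"]).as_matrix();T[:3,3]=o["position"]
        T=T@c["T_tool_cam"];c["R"]=T[:3,:3].T;c["t"]=-c["R"]@T[:3,3]
    return c
def ray(c,p):
    d=np.array([(p[0]-c["cx"])/c["fx"],(p[1]-c["cy"])/c["fy"],1.])
    return -c["R"].T@c["t"], c["R"].T@d
def plane(c,p,z):
    o,d=ray(c,p);return (o+d*(z-o[2])/d[2])
def two(c1,p1,c2,p2):
    a,d=ray(c1,p1);b,e=ray(c2,p2)
    s=np.linalg.lstsq(np.stack([d,-e],1),b-a,rcond=None)[0]
    P,Q=a+d*s[0],b+e*s[1];return (P+Q)/2,np.linalg.norm(P-Q)
E
python3 - <<'E'
from h import *
np.set_printoptions(precision=4,suppress=True)
s=cam("scene");t=cam("top")
for n,c,pp in (("s",s,[(362,268.2),(400,275.8)]),("t",t,[(375.7,219.2),(408.2,215)])):
    a,b=[plane(c,p,.143) for p in pp];d=b-a
    print(n,a,b,(a+b)/2,np.linalg.norm(d),np.degrees(np.arctan2(-d[0],-d[1]))) 
print("tri",two(s,(362,268.2),t,(375.7,219.2)),two(s,(400,275.8),t,(408.2,215)))
print("tip",two(s,(295,193.25),t,(298.8,183.8)),plane(t,(298.8,183.8),.252),plane(s,(295,193.25),.252))
print("rear",plane(t,(298,142),.27))
# plate left/right edges at z=.012
for p in [(276.3,146.5),(276.8,195),(316,146),(317.5,195)]: print(plane(t,p,.012))
E
```

```text
s [ 0.4904 -0.2279  0.143 ] [ 0.5009 -0.3134  0.143 ] [ 0.4956 -0.2706  0.143 ] 0.08608881968475379 -7.0154861655419545
t [ 0.4883 -0.2252  0.143 ] [ 0.4971 -0.3139  0.143 ] [ 0.4927 -0.2696  0.143 ] 0.08912667853529077 -5.6607748293036115
tri (array([ 0.4889, -0.2266,  0.1436]), np.float64(0.0031610674974225446)) (array([ 0.4968, -0.3131,  0.1467]), np.float64(0.0006805112987064733))
tip (array([ 0.5749, -0.02  ,  0.2449]), np.float64(0.007967372769576167)) [ 0.5717 -0.0163  0.252 ] [ 0.5676 -0.027   0.252 ]
rear [ 0.6741 -0.0175  0.27  ]
[0.7443 0.0454 0.012 ]
[0.5873 0.0479 0.012 ]
[ 0.7412 -0.0809  0.012 ]
[ 0.5831 -0.0791  0.012 ]
```

Call:
jog_arm:
  motion: [0,0,-0.3,0,0,-1,-1,0,0,-0.3,0,0,-1,-1,0,0,-0.3,0,0,-1,-1,0,0,-0.3,0,0,-1,-1,0,0,-0.3,0,0,-1,-1,0,0,-0.3,0,0,-1,-1,0,0,0,0,0,-0.9,-1]

```text
time: 0.98
position: [0.2295, 0.5817, 0.3063]
tool_rot: [-0.054, 0.999, 0.001, 0.0]
ft_force: [0.2, 0.6, 0.1]
grip_width: 0.0872
grip_force: 0.0
```

Call:
jog_arm:
  motion: [-0.3,-1,0,0,0,0,-1,-0.3,-1,0,0,0,0,-1,-0.3,-1,0,0,0,0,-1,-0.3,-1,0,0,0,0,-1,-0.3,-1,0,0,0,0,-1,-0.3,-1,0,0,0,0,-1,-0.3,-1,0,0,0,0,-1,-0.3,-1,0,0,0,0,-1,-0.3,-1,0,0,0,0,-1,-0.3,-1,0,0,0,0,-1,-0.3,-1,0,0,0,0,-1]

```text
time: 2.35
position: [0.4072, 0.1565, 0.3054]
tool_rot: [-0.053, 0.999, 0.0, -0.0]
ft_force: [1.4, 0.9, -0.2]
grip_width: 0.087
grip_force: 0.0
```

Call:
jog_arm:
  motion: [0,0,0,0,0,0,-1]

```text
time: 2.48
position: [0.408, 0.1558, 0.3054]
tool_rot: [-0.051, 0.999, -0.0, -0.0]
ft_force: [-0.3, 0.4, -0.3]
grip_width: 0.0868
grip_force: 0.0
```

```bash
cat >> h.py <<'E'
def units(target,yaw=None):
    "tool-frame shift units (4 cm) to the world point target; yaw units to bring tool y to that world angle (deg)"
    o=robot.get_obs();M=Rn.from_quat(o["tool_rot"]).as_matrix()
    y=np.degrees(np.arctan2(M[1,1],M[0,1]))
    print("t",o["time"],"pos",o["position"].round(4),"yaw",round(y,2),"z",M[:,2].round(4),"F",np.round(o["ft_force"],1),"w",round(o["grip_width"],4))
    print("shift units",(M.T@(np.array(target)-o["position"])/.04).round(3),"rz units",None if yaw is None else round(-(yaw-y)/4,3))
E
python3 - <<'E'
from h import *
units([.494,-.27,.303],96)
cv2.imwrite("pics/w1.png",robot.camera("wrist"))
E
```

```text
t 2.475 pos [0.408  0.1558 0.3054] yaw 95.81 z [-1.e-04 -4.e-04 -1.e+00] F [-0.3  0.4 -0.3] w 0.0868
shift units [ -1.061 -10.808   0.063] rz units -0.049
```

Call:
jog_arm:
  motion: [-0.1,-1,0,0,0,0,-1,-0.1,-1,0,0,0,0,-1,-0.1,-1,0,0,0,0,-1,-0.1,-1,0,0,0,0,-1,-0.1,-1,0,0,0,0,-1,-0.1,-1,0,0,0,0,-1,-0.1,-1,0,0,0,0,-1,-0.1,-1,0,0,0,0,-1,-0.1,-1,0,0,0,0,-1,-0.1,-1,0,0,0,0,-1,-0.06,-0.8,0,0,0,0,-1,0,0,0,0,0,0,-1]

```text
time: 4.03
position: [0.4958, -0.2679, 0.305]
tool_rot: [-0.052, 0.999, 0.0, 0.0]
ft_force: [0.1, 0.6, 0.3]
grip_width: 0.0869
grip_force: 0.0
```

```bash
python3 - <<'E'
from h import *
units([.494,-.27,.17],96)
c=cam("wrist"); im=robot.camera("wrist"); cv2.imwrite("pics/w2.png",im); np.save("w2.npy",np.hstack([c["R"],c["t"][:,None]]))
E
```

```text
t 4.025 pos [ 0.4958 -0.2679  0.305 ] yaw 96.02 z [-0.e+00  4.e-04 -1.e+00] F [0.1 0.6 0.3] w 0.0869
shift units [ 0.049 -0.049  3.374] rz units 0.004
```

View pics/w2.png

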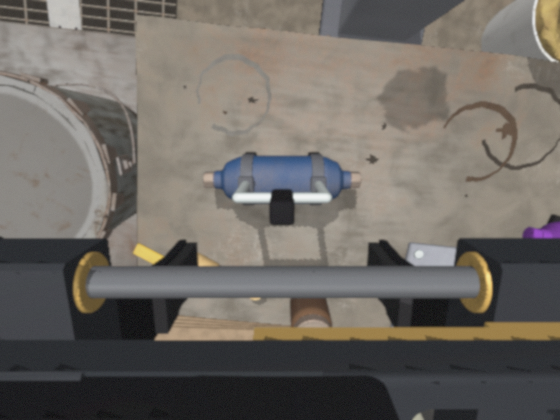

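The wrist view shows the blue handle's bar from (233,197) to (330,198), level in the picture. The black grip is at columns 270-294, rows 190-224.

```bash
python3 - <<'E'
from h import *
c=cam("wrist");im=cv2.imread("pics/w2.png").astype(int)
g=im[150:235,220:345];br=(g.min(2)>150)
ys,xs=np.nonzero(br);ys+=150;xs+=220
for lo,hi in((233,262),(302,330)):
    k=(xs>=lo)&(xs<=hi)&(ys>190);print(lo,ys[k].mean(),ys[k].min(),ys[k].max())
dk=(g.max(2)<38).astype(np.uint8)
n,l,st,ce=cv2.connectedComponentsWithStats(dk);
for i in range(1,n):
    if st[i,4]>100:print(st[i]+[220,150,0,0,0],ce[i]+[220,150])
a,b=plane(c,(233,197.5),.143),plane(c,(330,197.5),.143)
print(a,b,(a+b)/2)
k=(ys>190);print("bar x",xs[k].min(),xs[k].max())
print("top face bottom edge / block cols", plane(c,(282,224),.203), plane(c,(282,200),.203))
E
```

```text
233 196.78339350180505 191 201
302 196.74074074074073 191 202
[272 191  20  11 184] [281.60869565 195.88586957]
[ 0.49747194 -0.31439     0.143     ] [ 0.4877809  -0.22317535  0.143     ] [ 0.49262642 -0.26878267  0.143     ]
bar x 233 334
top face bottom edge / block cols [ 0.50079835 -0.26753564  0.203     ] [ 0.48175065 -0.26956477  0.203     ]
```

Call:
jog_arm:
  motion: [0.09,-0.01,0.6,0,0,0,-1,0,0,0.8,0,0,0,-1,0,0,0.8,0,0,0,-1,0,0,0.7,0,0,0,-1,0,0,0.475,0,0,0,-1,0,0,0,0,0,0,-1]
  grip_force: 35

```text
time: 4.82
position: [0.4905, -0.2651, 0.1693]
tool_rot: [-0.054, 0.999, 0.002, -0.002]
ft_force: [0.3, 0.0, 0.2]
grip_width: 0.0869
grip_force: 0.0
```

Call:
jog_arm:
  motion: [0,0,0,0,0,0,1,0,0,0,0,0,0,1,0,0,0,0,0,0,1,0,0,0,0,0,0,1,0,0,0,0,0,0,1,0,0,0,0,0,0,1,0,0,0,0,0,0,1,0,0,0,0,0,0,1]
  grip_force: 35

```text
time: 5.82
position: [0.4915, -0.2683, 0.1704]
tool_rot: [-0.053, 0.999, -0.0, 0.0]
ft_force: [0.7, -1.5, -1.3]
grip_width: 0.0202
grip_force: 35.0
```

Call:
jog_arm:
  motion: [0,0,-0.2,0,0,0,1,0,0,-0.4,0,0,0,1,0,0,-0.6,0,0,0,1,0,0,-0.7,0,0,0,1,0,0,-0.6,0,0,0,1,0,0,-0.5,0,0,0,1,0,0,-0.2,0,0,0,1,0,0,0,0,0,0,1,0,0,0,0,0,0,1]

```text
time: 6.95
position: [0.4907, -0.2676, 0.2975]
tool_rot: [-0.053, 0.999, 0.001, -0.001]
ft_force: [-0.4, -0.1, -6.0]
grip_width: 0.0196
grip_force: 35.0
```

```bash
python3 - <<'E'
from h import *
units([.48,-.018,.30],89.2)
cv2.imwrite("pics/w3.png",robot.camera("wrist"))
E
```

```text
t 6.95 pos [ 0.4907 -0.2676  0.2975] yaw 96.07 z [-0.0019  0.0016 -1.    ] F [-0.4 -0.1 -6. ] w 0.0196
shift units [-0.392  6.232 -0.051] rz units 1.717
```

Call:
jog_arm:
  motion: [-0.02,0.3,0,0,0,0,1,-0.04,0.6,0,0,0,0,1,-0.05,0.8,0,0,0,0,1,-0.05,0.9,0,0,0,0,1,-0.05,0.9,0,0,0,0,1,-0.05,0.9,0,0,0,0,1,-0.05,0.8,0,0,0,0,1,-0.04,0.6,0,0,0,0,1,-0.04,0.43,0,0,0,0,1,0,0,-0.02,0,0,0.6,1,0,0,-0.02,0,0,0.7,1,0,0,0,0,0,0.42,1]

```text
time: 8.5
position: [0.4803, -0.018, 0.3002]
tool_rot: [0.007, 1.0, 0.0, -0.0]
ft_force: [-0.1, -0.2, -6.4]
grip_width: 0.0201
grip_force: 35.0
```

Call:
jog_arm:
  motion: [0,0,0,0,0,0,1,0,0,0,0,0,0,1,0,0,0,0,0,0,1]

```text
time: 8.88
position: [0.4806, -0.0187, 0.3001]
tool_rot: [0.007, 1.0, 0.0, -0.0]
ft_force: [-0.0, 0.2, -5.5]
grip_width: 0.0197
grip_force: 35.0
```

```bash
python3 - <<'E'
from h import *
units([.48,-.018,.30],89.2)
s=robot.camera("scene");t=robot.camera("top");w=robot.camera("wrist")
for n,i in(("s4",s),("t4",t),("w4",w)):cv2.imwrite(f"pics/{n}.png",i)
f=lambda im,x,y,k:cv2.resize(im[y:y+300//k,x:x+400//k],(400,300),interpolation=cv2.INTER_CUBIC)
cv2.imwrite("pics/m4.png",np.vstack([np.hstack([f(s,230,130,3),f(t,235,115,3)]),np.hstack([cv2.resize(w,(400,300)),f(w,215,150,3)])]))
E
```

```text
t 8.875 pos [ 0.4806 -0.0187  0.3001] yaw 89.19 z [-1.e-04  0.e+00 -1.e+00] F [-0.   0.2 -5.5] w 0.0197
shift units [0.014 0.017 0.003] rz units -0.003
```

View pics/m4.png

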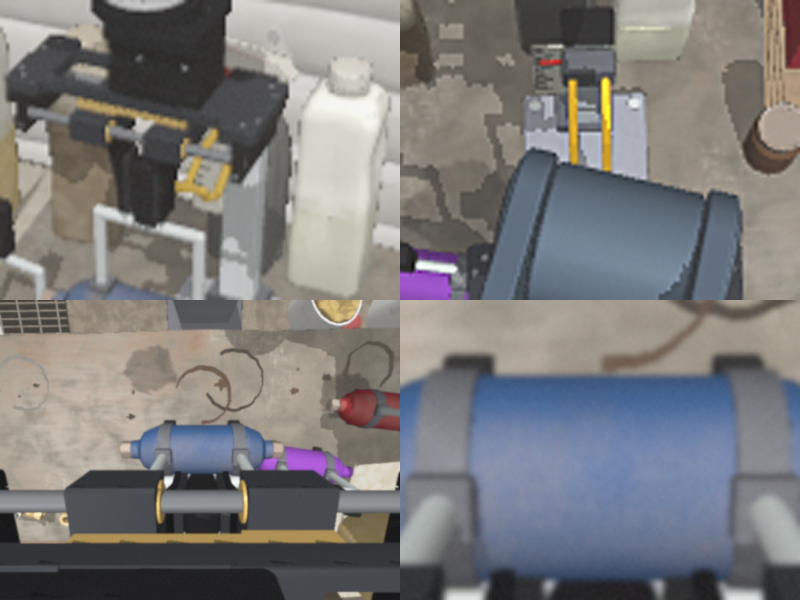

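The views show the blue cylinder hanging level from the gripper, with the hook tip ahead of the bar. The wires are seen at about (298,158) in top. The purple one is close on the left, so I'll check clearance and the hook's line.

```bash
python3 - <<'E'
from h import *
np.set_printoptions(precision=4,suppress=True)
t=cam("top");s=cam("scene");i=cv2.imread("pics/t4.png")
h=cv2.cvtColor(i,cv2.COLOR_BGR2HSV);m=cv2.inRange(h,(18,140,120),(34,255,255))
for r in (145,150,155,160):
    x=np.nonzero(m[r,280:315])[0]+280; print(r,x.min(),x.max(),plane(t,((x.min()+x.max())/2,r),.24) )
im=cv2.imread("pics/top0.png");h=cv2.cvtColor(im,cv2.COLOR_BGR2HSV)
p=cv2.inRange(h,(130,100,40),(155,255,255));ys,xs=np.nonzero(p)
print("purple",xs.min(),xs.max(),ys.min(),ys.max(),plane(t,(xs.max(),ys[xs==xs.max()].mean()),.04),plane(t,(xs.min(),ys[xs==xs.min()].mean()),.04))
cv2.imwrite("pics/p.png",np.hstack([cv2.resize(im[185:235,200:280],(400,250),interpolation=cv2.INTER_CUBIC),cv2.resize(cv2.imread("pics/scene0.png")[190:270,200:328],(400,250))]))
E
```

```text
145 291 304 [ 0.6757 -0.0167  0.24  ]
150 291 304 [ 0.6625 -0.0163  0.24  ]
155 291 304 [ 0.6493 -0.0158  0.24  ]
160 291 304 [ 0.6362 -0.0154  0.24  ]
purple 210 273 197 219 [0.5335 0.0598 0.04  ] [0.5596 0.2523 0.04  ]
```

View pics/p.png

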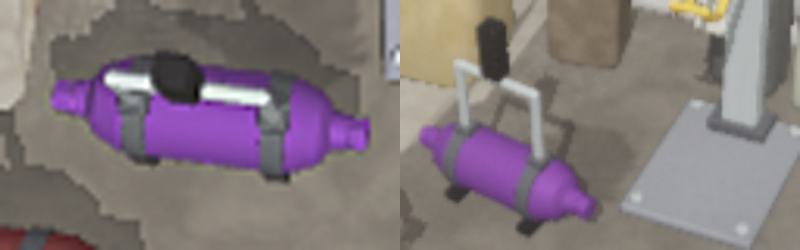

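The purple cylinder's nearest post is at y ≈ 0.11, and the blue one's end reaches only y = 0.082, so the way is clear. The hook's line is at y ≈ -0.016 and its seat at x ≈ 0.605.

Call:
jog_arm:
  motion: [-0.15,0.05,0,0,0,0,1,-0.3,0,0,0,0,0,1,-0.4,0,0,0,0,0,1,-0.5,0,0,0,0,0,1,-0.5,0,0,0,0,0,1,-0.5,0,0,0,0,0,1,-0.4,0,0,0,0,0,1,-0.26,0,0,0,0,0,1,-0.1,0,0,0,0,0,1,0,0,0,0,0,0,1,0,0,0,0,0,0,1]

```text
time: 10.4
position: [0.6044, -0.0183, 0.3001]
tool_rot: [0.007, 1.0, 0.0, -0.0]
ft_force: [-1.6, 0.1, -5.1]
grip_width: 0.0197
grip_force: 35.0
```

```bash
python3 - <<'E'
from h import *
units([.605,-.016,.24],89.2)
s=robot.camera("scene");w=robot.camera("wrist");t=robot.camera("top")
f=lambda im,x,y,k:cv2.resize(im[y:y+300//k,x:x+400//k],(400,300),interpolation=cv2.INTER_CUBIC)
cv2.imwrite("pics/m5.png",np.hstack([f(s,255,140,4),f(t,235,115,3)]))
E
```

```text
t 10.4 pos [ 0.6044 -0.0183  0.3001] yaw 89.19 z [-9.e-04  1.e-04 -1.e+00] F [-1.6  0.1 -5.1] w 0.0197
shift units [-0.016  0.057  1.503] rz units -0.003
```

View pics/m5.png

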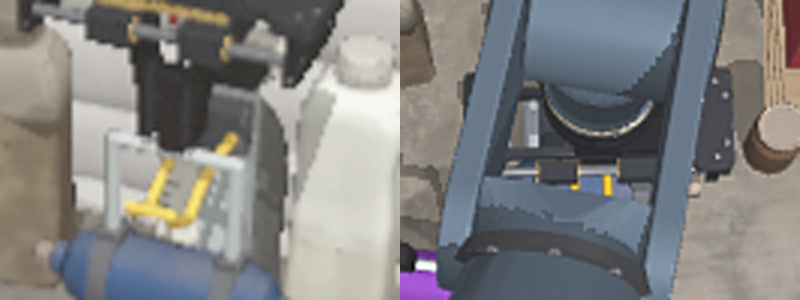

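The scene view shows the hook tip through the window with the bar above and behind it. Now I'll lower slowly.

Call:
jog_arm:
  motion: [0,0.05,0.15,0,0,0,1,0,0,0.2,0,0,0,1,0,0,0.2,0,0,0,1,0,0,0.15,0,0,0,1,0,0,0.1,0,0,0,1,0,0,0.1,0,0,0,1,0,0,0.1,0,0,0,1,0,0,0.1,0,0,0,1,0,0,0.1,0,0,0,1,0,0,0.1,0,0,0,1,0,0,0,0,0,0,1,0,0,0,0,0,0,1]

```text
time: 12.05
position: [0.6052, -0.0164, 0.2484]
tool_rot: [0.007, 1.0, -0.0, 0.0]
ft_force: [-1.1, -0.4, -1.8]
grip_width: 0.0198
grip_force: 35.0
```

Call:
jog_arm:
  motion: [0,0,0.1,0,0,0,1,0,0,0.1,0,0,0,1,0,0,0.04,0,0,0,1,0,0,0,0,0,0,1,0,0,0,0,0,0,1,0,0,0,0,0,0,1]

```text
time: 12.8
position: [0.6052, -0.0164, 0.2388]
tool_rot: [0.007, 1.0, -0.0, 0.0]
ft_force: [-1.6, -0.7, -0.1]
grip_width: 0.0199
grip_force: 35.0
```

```bash
python3 - <<'E'
from h import *
units([.605,-.016,.236],89.2)
s=robot.camera("scene")
cv2.imwrite("pics/m6.png",cv2.resize(s[120:270,230:390],(640,600),interpolation=cv2.INTER_CUBIC))
E
```

```text
t 12.8 pos [ 0.6052 -0.0164  0.2388] yaw 89.19 z [ 5.e-04 -1.e-04 -1.e+00] F [-1.6 -0.7 -0.1] w 0.0199
shift units [0.004 0.01  0.069] rz units -0.003
```

View pics/m6.png

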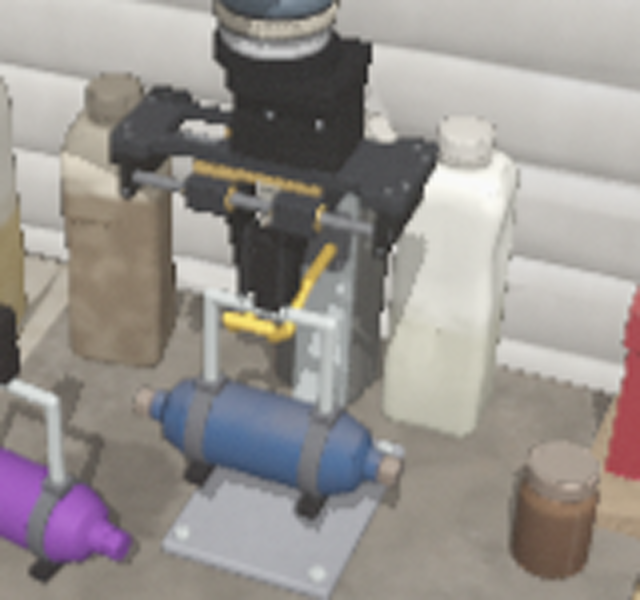

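The force is about 0 and the bar is in the hook behind the tip, with the cylinder clear above the base plate. I'll release and retreat straight up.

Call:
jog_arm:
  motion: [0,0,0,0,0,0,0.2,0,0,0,0,0,0,-0.2,0,0,0,0,0,0,-0.5,0,0,0,0,0,0,-0.5,0,0,0,0,0,0,-0.5,0,0,0,0,0,0,-0.5,0,0,-0.2,0,0,0,-0.5,0,0,-0.4,0,0,0,-0.5,0,0,-0.6,0,0,0,-0.5,0,0,-0.6,0,0,0,-0.5,0,0,-0.6,0,0,0,-0.5,0,0,-0.6,0,0,0,-0.5]

```text
time: 14.35
position: [0.6052, -0.0164, 0.3609]
tool_rot: [0.007, 1.0, -0.0, 0.001]
ft_force: [0.6, 0.6, -0.4]
grip_width: 0.0654
grip_force: 0.0
```

Call:
jog_arm:
  motion: [0,0,-0.5,0,0,0,-0.5,0.5,0,-0.3,0,0,0,-0.5,0.8,0,0,0,0,0,-0.5,0.8,0,0,0,0,0,-0.5,0.5,0,0,0,0,0,-0.5,0,0,0,0,0,0,-0.5,0,0,0,0,0,0,-0.5,0,0,0,0,0,0,-0.5,0,0,0,0,0,0,-0.5,0,0,0,0,0,0,-0.5,0,0,0,0,0,0,-0.5,0,0,0,0,0,0,-0.5]

```text
time: 15.85
position: [0.5011, -0.0149, 0.3905]
tool_rot: [0.007, 1.0, 0.0, -0.0]
ft_force: [-0.2, 0.5, 0.1]
grip_width: 0.0654
grip_force: 0.0
```

```bash
python3 - <<'E'
from h import *
units([.605,-.016,.236],89.2)
s=robot.camera("scene");cv2.imwrite("pics/s7.png",s)
cv2.imwrite("pics/m7.png",cv2.resize(s[120:270,200:390],(760,600),interpolation=cv2.INTER_CUBIC))
E
```

```text
t 15.85 pos [ 0.5011 -0.0149  0.3905] yaw 89.19 z [-2.e-04  0.e+00 -1.e+00] F [-0.2  0.5  0.1] w 0.0654
shift units [-2.599  0.01   3.862] rz units -0.003
```

View pics/m7.png

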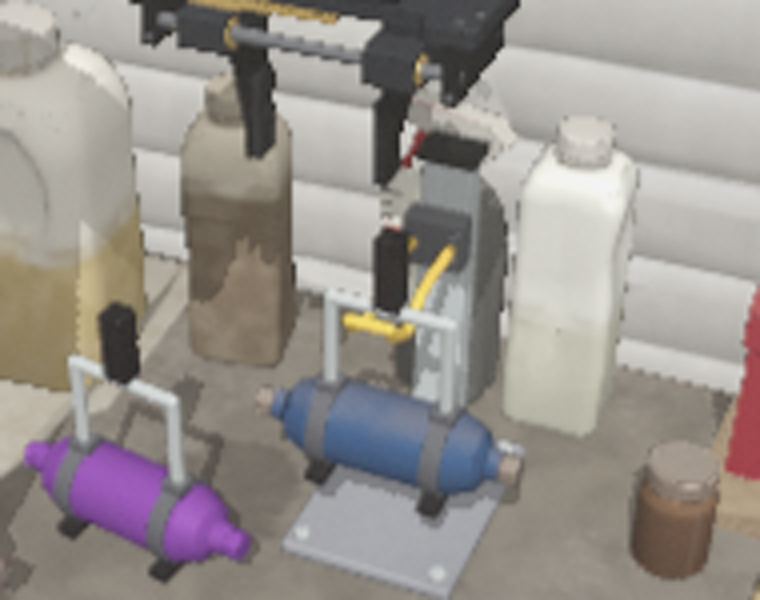

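The cylinder hangs level in the hook, well clear of the base plate, with the gripper away. I'll wait for it to settle fully, confirm stillness and hand in.

Call:
jog_arm:
  motion: [0,0,0,0,0,0,-0.5,0,0,0,0,0,0,-0.5,0,0,0,0,0,0,-0.5,0,0,0,0,0,0,-0.5,0,0,0,0,0,0,-0.5,0,0,0,0,0,0,-0.5,0,0,0,0,0,0,-0.5,0,0,0,0,0,0,-0.5,0,0,0,0,0,0,-0.5,0,0,0,0,0,0,-0.5,0,0,0,0,0,0,-0.5,0,0,0,0,0,0,-0.5]

```text
time: 17.4
position: [0.5011, -0.0149, 0.3905]
tool_rot: [0.007, 1.0, 0.0, -0.0]
ft_force: [-0.2, 0.2, -0.2]
grip_width: 0.0648
grip_force: 0.0
```

Call:
jog_arm:
  motion: [0,0,0,0,0,0,-0.5,0,0,0,0,0,0,-0.5,0,0,0,0,0,0,-0.5,0,0,0,0,0,0,-0.5,0,0,0,0,0,0,-0.5,0,0,0,0,0,0,-0.5,0,0,0,0,0,0,-0.5,0,0,0,0,0,0,-0.5,0,0,0,0,0,0,-0.5,0,0,0,0,0,0,-0.5,0,0,0,0,0,0,-0.5,0,0,0,0,0,0,-0.5]

```text
time: 18.9
position: [0.501, -0.0149, 0.3905]
tool_rot: [0.007, 1.0, 0.0, -0.0]
ft_force: [0.2, 0.0, -0.3]
grip_width: 0.0651
grip_force: 0.0
```

```bash
python3 - <<'E'
from h import *
def c(i):
    h=cv2.cvtColor(i,cv2.COLOR_BGR2HSV)[200:260,260:340];y,x=np.nonzero(cv2.inRange(h,(100,90,40),(122,255,255)));return np.round([x.mean(),y.mean(),len(x)],2)
print(c(cv2.imread("pics/s7.png")))
fr=[c(robot.camera("scene")) for _ in range(8)];print(fr)
y=[f[:2] for f in fr]
if np.ptp(y,axis=0).max()<.3: print(robot.hand_in())
E
```

```text
[ 37.33  32.6  416.  ]
[array([ 37.06,  32.52, 420.  ]), array([ 37.37,  32.62, 414.  ]), array([ 37.2 ,  32.62, 413.  ]), array([ 37.14,  32.56, 415.  ]), array([ 37.11,  32.51, 422.  ]), array([ 37.17,  32.57, 417.  ]), array([ 37.41,  32.62, 417.  ]), array([ 37.21,  32.55, 419.  ])]
```

Call:
jog_arm:
  motion: [0,0,0,0,0,0,-0.5,0,0,0,0,0,0,-0.5,0,0,0,0,0,0,-0.5,0,0,0,0,0,0,-0.5,0,0,0,0,0,0,-0.5,0,0,0,0,0,0,-0.5,0,0,0,0,0,0,-0.5,0,0,0,0,0,0,-0.5,0,0,0,0,0,0,-0.5,0,0,0,0,0,0,-0.5,0,0,0,0,0,0,-0.5,0,0,0,0,0,0,-0.5]

```text
time: 20.8
position: [0.5011, -0.0149, 0.3906]
tool_rot: [0.007, 1.0, -0.0, 0.0]
ft_force: [0.2, -0.4, -0.2]
grip_width: 0.0653
grip_force: 0.0
```

```bash
python3 - <<'E'
from h import *
f=[robot.camera("scene")[:,:,:].astype(np.float32) for _ in range(10)]
a=np.float32(cv2.cvtColor(f[0],cv2.COLOR_BGR2GRAY))
def sh(r):
    (y0,y1,x0,x1)=r
    return np.round([cv2.phaseCorrelate(a[y0:y1,x0:x1].copy(),cv2.cvtColor(g,cv2.COLOR_BGR2GRAY)[y0:y1,x0:x1].copy())[0] for g in f[1:]],3)
b=sh((195,250,262,334));p=sh((220,265,202,266));print(np.ptp(b,axis=0),np.ptp(p,axis=0))
if np.ptp(b,axis=0).max()<.15: print(robot.hand_in())
E
```

```text
[0.038 0.026] [0.063 0.033]
the job is handed in; nothing more can be done
None
```

The blue cylinder hangs level, clear and still in the spring balance's hook, the red and purple cylinders were left alone, and I handed the job in at about 21 s.

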